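# Open the specimen case and stow the slide carton

### The arm

A 6-joint arm with a two-finger parallel gripper is mounted at the origin on the work surface. World frame = base frame: x ahead of the robot, y to its left, z up, the work surface at z = 0. Lengths are in m, angles in rad, forces in N, time in s.
With the tool pointing down it reaches from about 0.375 to 0.9 m from the base axis. Payload 3.1 kg.
Tool frame: the origin (TCP) lies between the finger pads; the fingertips stand manip.finger_overhang ahead of it and the grasp point (between the pads) lies 5 mm behind it (manip.finger_overhang is the distance from the TCP to the fingertips, in m); z points along the fingers, y is the line along which they close (so a half turn about z gives the same grasp; the last joint's range is limited). The gripper opens to 85 mm and grips with 20 to 120 N. Pads are 22 mm wide; open, the fingers measure 114 mm over their backs; the gripper's body (76 mm by 85 mm) begins 54 mm behind the grasp point. The pads swing forward as they close: fully open they stand 13 mm farther back than shut.
Start: joints at [0.936, 0.527, 1.433, -0, 1.181, -0.178], TCP at [0.275, 0.561, 0.245] pointing down, gripper open.
Joint ranges: [-3.08, 3.08], [-0.75, 2.2], [0.22, 2.44], [-1.43, 4.57], [0, 2.65], [-2.85, 2.85]. Speed limits (rad/s): [2.79, 2.79, 3.14, 3.14, 3.14, 3.14].

### API

Orientations are given as a unit quaternion [x, y, z, w].
In Python, from station import manip gives the robot as it stands.
- The arm moves only by the tool drive_tool, never from a script. Its argument "plan" is a list of rows, each a list of 7 numbers: the shift along the tool's x, y, z in m, then the turn, a rotation vector about the tool's x, y, z in degrees, then the opening, from -1 (shut) to 1 (fully open). In form: [[x, y, z, wx, wy, wz, gripper], ...]. A call has 1 to 10 rows; each row shifts and turns the commanded pose from where the row before left it, along the tool's axes as they then stand; what a row does not reach is not made up. A row lasts 1/10 s, in which the tool goes at most 50 mm and 8.59 degrees, less where a joint would pass 70% of its speed; a pose out of reach is approached as far as the arm can. A call is refused whole if a number of a shift passes 0.05 or a number of a turn 8.59, either way. A call with a gripper value outside its range is refused whole. The fingers move at their own pace and stop on an object; "newtons" is the grip in N (left out, the last holds). Time passes only in rows, so rows that do not move let the fingers close. It gives the time, the measured TCP pose, the force, the opening and the grip force at its end, in the units of the state.
- manip.sense(): the state, without advancing time (a new reading comes with each control period).
- manip.snapshot(name): name is "scene" or "side" or "wrist"; returns a dict with "image" (384x512x3 uint8, red, green, blue), "z_map" (384x512 float32, m along the optical axis (not along the pixel's ray), 0 where there is no reading), "fov_y" (degrees; the focal length in pixels is half the picture's height over the tangent of half this angle, whatever the lens; pixels are square), "cx", "cy" (the principal point, pixels), "k1" (the pictures are not rectified: a ray, as slopes to the right and down, at radius r is drawn at 1 + k1 r^2 times it, then the intrinsics apply), "extrinsics" (4x4, takes a point from camera to world coordinates); the wrist camera has in their place "mount" (4x4, takes a point from camera to tool coordinates, whose origin is the TCP and whose axes are the flange's). Camera axes: x right, y up, looking along -z (the intrinsics and any distortion apply to the point x, -y, -z); pixel columns grow to the right and rows downward; lengths in m; the calibration is good to about 2 mm. A picture is of the moment at which its call begins: read the wrist's pose just before it.
- manip.sign_off(): hands the job in; it is judged then, once.
The state is a dict: "t": time; "q": joint angles; "qd": joint speeds; "tau": joint torques, N m; "tcp_pos": TCP position; "tool_rot": TCP orientation; "force": force on the tool from outside, world axes, zero at the start; "ft_torque": the same for the moment, N m; "finger_gap": opening from 0.0 (shut) to 1.0 (fully open); "gripper_force": force on a finger pad.
Only numpy, scipy, OpenCV 4.12 (cv2) and the standard library are available. Lean on these libraries where they do the work, as an engineer would, in place of code of your own. Each camera call takes 0.05 s, during which the arm holds its last target. There are 200 camera calls.

### The job

Push the blue lid of the specimen case up gently, over the balance point of its spring stay, until it clicks back and stays fully open by itself; do not fling it or force it against its stop. Then stand the red slide carton upright in the long slot inside the case, lowering it gently until it is fully down on the slot's floor, and let go with the lid still open. Do not shift or tip anything else on the bench.

Things in the scene. Friction and masses are not known exactly. Their poses are not given: they have to be found in the camera images.
- case: Grey specimen case fixed to the bench, 160 (x) by 220 (y) by 85 mm high, walls 5 mm, open on top under its lid. Origin: centre of its underside, z up. Front wall at x = -80 mm (faces the robot's right), hinge at x = +80 mm, z = 85.5 mm. A black insert fills it up to z = 55 mm; at y = +80 and -80 mm two vial caps rise to z = 67 mm. A spring stay is outside the -y wall.
- lid (a joint): Lid angle, rad: 0 shut (level), grows as it is raised, hard stop 1.85 (16 deg behind upright). A spring stay pushes it shut, most around 1.1 rad (about 1.1 Nm, some 6 N at the front edge), fading to nothing at the balance point near 1.82; from there it goes to the stop and stays by itself. Let go earlier, it falls shut. It bears pushes up to 25 N and opening up to 2.5 rad/s.
- lip (a point): Nominal point, fixed to the case: middle of the lid's lower front edge when shut, 108 mm before the case's centre and 85.5 mm up. The blue lid is a plate 188 mm from hinge to front edge, 220 mm wide, 7 mm thick, 0.2 kg, no handle; it overhangs the front wall by 28 mm. But its hinge is slotted: lid and hinge sit up to 12 mm to either side of nominal along the case's x, which is not measured.
- bay (a point): Centre of the slot's floor in the case, 20 mm above the bench, axes as the case. The slot is 35 mm (x) by 85 mm (y) and 35 mm deep with a small chamfer at its mouth; the mouth is 30 mm below the case's rim.
- carton: Red slide carton with a paper band, 30 (x) by 80 (y) by 55 mm high (z), 0.12 kg, standing upright on the bench to the robot's right of the case, with its long side roughly along the robot's left-right. Origin: centre of its underside. When home in the slot it stands out 20 mm above the black insert. It bears up to 40 N, and sinking into the slot at up to 0.3 m/s (a fall of 4 mm).
- dropper: White dropper bottle with green cap, 40 mm across, 75 mm high; origin centre of underside. Bystander, stands beside the carton, nearer or farther.
- amber_a: Amber bottle with black cap, 68 mm across, 150 mm high; origin centre of underside. Bystander.
- amber_b: Amber bottle with black cap, 60 mm across, 130 mm high; origin centre of underside. Bystander.
- jug: White bottle with red cap, 90 mm across, 200 mm high; origin centre of underside. Bystander.
- dish: Glass dish, 90 mm across, 14 mm high; origin centre of underside. Bystander.
- tray: Grey open tray with vials, 130 by 190 by 35 mm, behind the case; origin centre of underside. Bystander.

How it is judged:
By the outcome, as a careful person would: the job done as asked, in the order asked, and still so for the second after the job is handed in, with the robot touching nothing.
It also fails if it takes over 72 s, if anything falls off the work surface, if the arm or the gripper's body presses on something with over 40 N, if the wrist force passes 120 N, or if a joint passes its speed limit or range.

## Working session

There is one attempt and no reset: what is moved stays moved. The work goes in short steps, Python scripts to look and compute and a tool call to move; the robot and the scene stay as the last step left them, time stands still between calls to the robot, and variables do not carry over. Pictures are saved under pics/ and viewed, at most 10 in all, crops included, and the job is handed in when it is done.

Besides the shell and the picture viewer there is one more tool, called as a command line: name --pt "numbers of a row" for each row, then --argument value for the rest. drive_tool: Moves the arm, as the interface text tells. Its arguments: {"type":"object","properties":{"plan":{"type":"array"},"newtons":{"type":"number"}},"required":["plan"]}

```bash
mkdir -p pics
cat > h.py <<'E'
import numpy as np, cv2
from station import manip
from scipy.spatial.transform import Rotation as R
def snap(name):
    s=manip.sense(); d=manip.snapshot(name)
    if 'extrinsics' in d: T=np.array(d['extrinsics'])
    else:
        W=np.eye(4); W[:3,:3]=R.from_quat(s['tool_rot']).as_matrix(); W[:3,3]=s['tcp_pos']; T=W@np.array(d['mount'])
    d['T']=T; d['f']=192/np.tan(np.radians(d['fov_y'])/2); return d
def rays(d,uv):
    uv=np.asarray(uv,float).reshape(-1,1,2); K=np.array([[d['f'],0,d['cx']],[0,d['f'],d['cy']],[0,0,1]])
    p=cv2.undistortPointsIter(uv,K,np.array([d['k1'],0,0,0,0.]),None,None,(3,50,1e-10)).reshape(-1,2)
    return np.c_[p[:,0],-p[:,1],-np.ones(len(p))]@d['T'][:3,:3].T
def onz(d,uv,z):
    r=rays(d,uv); o=d['T'][:3,3]; return o+r*((z-o[2])/r[:,2])[:,None]
def cloud(d):
    v,u=np.mgrid[0:384,0:512]; r=rays(d,np.c_[u.ravel(),v.ravel()])
    return (d['T'][:3,3]+r*d['z_map'].reshape(-1,1)).reshape(384,512,3)
def save(d,n): cv2.imwrite('pics/'+n,d['image'][:,:,::-1])
E
python3 - <<'E'
from h import *
import pickle
ds={n:snap(n) for n in('scene','side','wrist')}
pickle.dump(ds,open('ds.pkl','wb'))
cv2.imwrite('pics/a.png',cv2.resize(np.hstack([ds['scene']['image'],ds['side']['image']])[:,:,::-1],(800,300)))
save(ds['wrist'],'w.png')
for n,d in ds.items(): print(n,d['T'].round(3).tolist(),d['f'],d['k1'])
print(manip.sense(),manip.finger_overhang)
E
```

```text
scene [[0.815, -0.34, 0.469, 1.232], [0.579, 0.472, -0.665, -0.809], [0.005, 0.813, 0.582, 0.8], [0.0, 0.0, 0.0, 1.0]] 369.9480114907619 0.015124086914990745
side [[0.912, 0.274, -0.306, 0.302], [-0.411, 0.61, -0.678, -0.676], [0.001, 0.744, 0.669, 0.758], [0.0, 0.0, 0.0, 1.0]] 383.5380759574665 -0.12304919767500498
wrist [[0.44, -0.857, -0.269, 0.206], [0.898, 0.419, 0.134, 0.593], [-0.002, -0.3, 0.954, 0.372], [0.0, 0.0, 0.0, 1.0]] 276.99655608786315 0.000282191964021981
{'t': 0.15, 'q': array([ 9.36483527e-01,  5.28205656e-01,  1.43360679e+00, -4.73640148e-06,
        1.18138636e+00, -1.78519843e-01]), 'qd': array([-7.63188972e-05, -3.42317696e-03, -1.93598430e-03, -1.12953450e-04,
       -1.69906888e-03, -1.01701347e-04]), 'tau': array([-1.65422221e-04, -4.42744339e+01, -1.78275186e+01, -2.96989247e-04,
        5.53576727e-03, -1.67359651e-06]), 'tcp_pos': array([0.27478251, 0.5607776 , 0.24458764]), 'tool_rot': array([ 2.25927942e-01,  9.74143686e-01, -7.38527971e-04, -3.15461168e-04]), 'force': array([-0.44482552, -0.43568991,  0.17637585]), 'ft_torque': array([-0.05713987,  0.01121378, -0.03155708]), 'gripper_force': 0.0, 'finger_gap': 1.0069907772569375} 0.014
```

View pics/a.png

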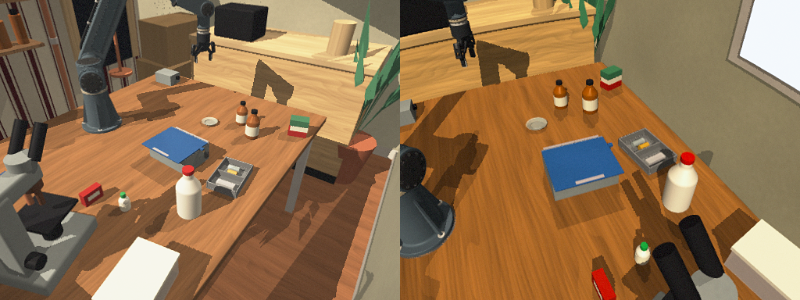

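The picture shows the blue-lidded case in mid-bench. In the scene view (left, full-frame px) the lid is near (225,190), the carton (116,250), the dropper (158,258), the jug (240,250) and the tray (295,228). A microscope stands close by the carton.

Run:
```python
from h import *
import pickle
ds=pickle.load(open('ds.pkl','rb'))
for n in('scene','side'):
    d=ds[n]; C=cloud(d); hsv=cv2.cvtColor(d['image'],cv2.COLOR_RGB2HSV); H,S,V=[hsv[:,:,i].astype(int) for i in range(3)]
    B=(H>100)&(H<125)&(S>120)&(V>60); Rm=((H<6)|(H>174))&(S>160)&(V>60); G=(H>50)&(H<80)&(S>120)
    print(n,'blue z pct',np.percentile(C[B&(d['z_map']>0)][:,2],[5,50,95]).round(4), B.sum())
    c=max(cv2.findContours(B.astype(np.uint8),0,2)[0],key=cv2.contourArea)
    h=cv2.convexHull(c); ap=cv2.approxPolyDP(h,6,True).reshape(-1,2); P=onz(d,ap,.0925)
    print('lid',ap.tolist(),P.round(4).tolist())
    for nm,M in(('red',Rm),('green',G)):
        k,l,st,ce=cv2.connectedComponentsWithStats(M.astype(np.uint8))
        for i in range(1,k):
            if st[i,4]>25:
                p=C[(l==i)&(d['z_map']>0)]
                print(nm,st[i].tolist(),p.min(0).round(3),p.max(0).round(3))
    # heightmap objects
    M=(C[:,:,2]>.008)&(C[:,:,2]<.35)&(d['z_map']>0)&(C[:,:,0]>.1)&(C[:,:,0]<1.)&(abs(C[:,:,1])<.6)
    g=np.zeros((100,120)); P=C[M]
    np.maximum.at(g,((P[:,0]*100).astype(int),((P[:,1]+.6)*100).astype(int).clip(0,119)),P[:,2])
    k,l,st,ce=cv2.connectedComponentsWithStats((g>0).astype(np.uint8),connectivity=4)
    for i in range(1,k):
        if st[i,4]>8: print('obj x',st[i,1]/100,(st[i,1]+st[i,3])/100,'y',st[i,0]/100-.6,(st[i,0]+st[i,2])/100-.6,'h',g[l==i].max().round(3))
d=ds['scene'];save({'image':cv2.resize(d['image'][150:330,80:330],(750,540))},'b.png')
d=ds['side'];save({'image':cv2.resize(d['image'][150:384,150:420],(690,598))},'c.png')
```

```text
scene blue z pct [0.0894 0.0919 0.0943] 1957
lid [[264, 182], [230, 208], [182, 184], [219, 162]] [[0.6439, 0.0641, 0.0925], [0.6402, -0.1167, 0.0925], [0.4251, -0.1086, 0.0925], [0.4329, 0.0759, 0.0925]]
red [368, 160, 24, 17, 166] [ 0.852  0.473 -0.003] [0.952 0.527 0.032]
red [233, 211, 16, 14, 177] [ 0.64  -0.25   0.055] [ 0.791 -0.077  0.203]
red [101, 233, 31, 32, 470] [ 0.362 -0.441 -0.001] [ 0.457 -0.33   0.058]
green [154, 246, 6, 8, 40] [ 0.564 -0.367  0.058] [ 0.581 -0.349  0.077]
obj x 0.1 0.13 y -0.05999999999999994 0.030000000000000027 h 0.317
obj x 0.23 0.32 y 0.4800000000000001 0.6 h 0.35
obj x 0.41 0.46 y -0.44999999999999996 -0.35 h 0.058
obj x 0.41 0.67 y -0.13 0.10999999999999999 h 0.096
obj x 0.42 0.52 y 0.30000000000000004 0.39 h 0.018
obj x 0.43 0.61 y -0.6 -0.45999999999999996 h 0.35
obj x 0.55 0.6 y -0.38 -0.32999999999999996 h 0.077
obj x 0.58 0.65 y 0.4 0.4600000000000001 h 0.131
obj x 0.69 0.76 y 0.31000000000000005 0.38 h 0.151
obj x 0.72 0.88 y -0.09999999999999998 0.12 h 0.037
obj x 0.73 0.82 y -0.27999999999999997 -0.19 h 0.203
obj x 0.76 0.93 y -0.6 -
[... 1138 characters left out ...]
999994 0.020000000000000018 h 0.32
obj x 0.23 0.32 y 0.4800000000000001 0.6 h 0.349
obj x 0.41 0.67 y -0.13 0.10999999999999999 h 0.097
obj x 0.42 0.46 y -0.43999999999999995 -0.35 h 0.059
obj x 0.42 0.52 y 0.29000000000000004 0.4 h 0.016
obj x 0.5 0.54 y -0.54 -0.5 h 0.159
obj x 0.52 0.56 y -0.5 -0.47 h 0.053
obj x 0.54 0.6 y -0.38 -0.32999999999999996 h 0.077
obj x 0.58 0.65 y 0.41000000000000003 0.4700000000000001 h 0.133
obj x 0.68 0.75 y 0.32000000000000006 0.38 h 0.151
obj x 0.72 0.81 y -0.27999999999999997 -0.19 h 0.203
obj x 0.72 0.88 y -0.09999999999999998 0.12 h 0.039
obj x 0.76 0.93 y -0.6 -0.42999999999999994 h 0.097
obj x 0.84 0.96 y 0.4700000000000001 0.5599999999999999 h 0.095
```

View pics/b.png

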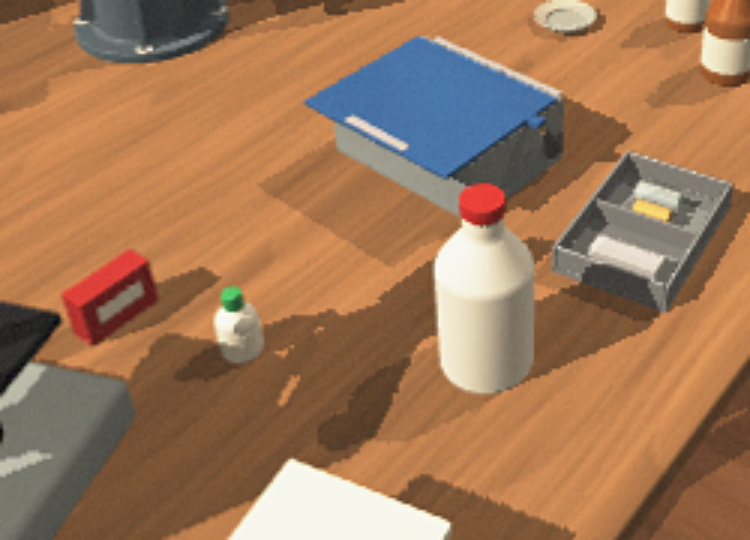

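View pics/c.png

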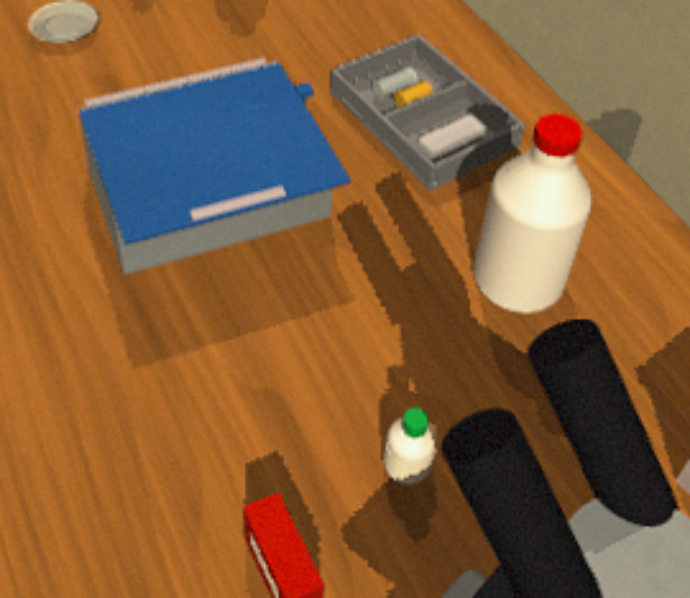

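Run:
```python
from h import *
import pickle
ds=pickle.load(open('ds.pkl','rb'))
def rect(P): 
    r=cv2.minAreaRect(P[:,:2].astype(np.float32)*1000); print(len(P),r, cv2.boxPoints(r).round(0).tolist())
for n in('scene','side'):
    d=ds[n]; C=cloud(d); ok=d['z_map']>0; X,Y,Z=C[...,0],C[...,1],C[...,2]
    hsv=cv2.cvtColor(d['image'],cv2.COLOR_RGB2HSV); H,S,V=[hsv[:,:,i].astype(int) for i in range(3)]
    B=(H>100)&(H<125)&(S>120)&(V>60)&ok
    box=ok&(X>.38)&(X<.7)&(Y>-.16)&(Y<.14)
    print(n,'lid all'); rect(C[box&(Z>.088)&(Z<.1)]); print('blue');rect(C[B&box&(Z>.086)])
    f=C[box&(Z>.01)&(Z<.07)&(Y<-.05)&(X>.44)&(X<.6)]; print('front wall',len(f),np.polyfit(f[:,0],f[:,1],1), np.median(f[:,1]))
    f=C[box&(Z>.01)&(Z<.07)&(X>.6)&(Y>-.05)]; print('far wall',len(f), len(f) and np.polyfit(f[:,1],f[:,0],1))
    cb=ok&(X>.38)&(X<.5)&(Y>-.48)&(Y<-.3)
    f=C[cb&(Z>.05)&(Z<.065)]; print('carton top'); rect(f); print(np.median(f[:,2]),f.mean(0))
    print('carton all'); rect(C[cb&(Z>.012)&(Z<.065)])
```

```text
scene lid all
2065 ((539.3935546875, -19.200469970703125), (194.04795837402344, 239.2958221435547), 86.27154541015625) [[414.0, -108.0], [652.0, -124.0], [665.0, 70.0], [426.0, 85.0]]
blue
1947 ((539.9790649414062, -21.321640014648438), (189.76165771484375, 237.45335388183594), 86.04279327392578) [[415.0, -108.0], [652.0, -124.0], [665.0, 65.0], [428.0, 82.0]]
front wall 245 [-0.06478345 -0.03935966] -0.07367518341487356
far wall 312 [0.12244681 0.64478835]
carton top
237 ((437.6392517089844, -399.6419982910156), (81.9625244140625, 35.21308898925781), 85.4655532836914) [[417.0, -439.0], [452.0, -442.0], [458.0, -360.0], [423.0, -357.0]]
0.054736026861879505 [ 0.43897437 -0.40160902  0.05467246]
carton all
550 ((438.0592041015625, -399.31427001953125), (84.69852447509766, 35.99858474731445), 85.4655532836914) [[417.0, -440.0], [453.0, -443.0], [459.0, -359.0], [423.0, -356.0]]
side lid all
4621 ((539.6401977539062, -19.165122985839844), (192.21681213378906, 236.5484619140625), 86.21267700195312) [[415.0, -107.0], [651.0, -123.0], [664.0, 69.0], [428.0, 85.0]]
blue
4367 ((539.6588134765625, -18.86566925048828), (193.02783203125, 234.76943969726562), 86.33300018310547) [[416.0, -108.0], [651.0, -123.0], [663.0, 70.0], [429.0, 85.0]]
front wall 506 [-0.06531559 -0.03909448] -0.07271751957349831
far wall 1 [14.98336028  0.33005716]
carton top
668 ((436.4310302734375, -399.3890380859375), (30.705230712890625, 81.1919937133789), 0.6317734718322754) [[421.0, -359.0], [422.0, -440.0], [452.0, -440.0], [451.0, -359.0]]
0.05515139988029372 [ 0.43606503 -0.40045009  0.05507746]
carton all
796 ((436.2998962402344, -399.3868408203125), (30.977582931518555, 81.18433380126953), 0.5123544335365295) [[420.0, -359.0], [421.0, -440.0], [452.0, -440.0], [451.0, -359.0]]<stdin>:13: RankWarning: Polyfit may be poorly conditioned
```

View pics/w.png

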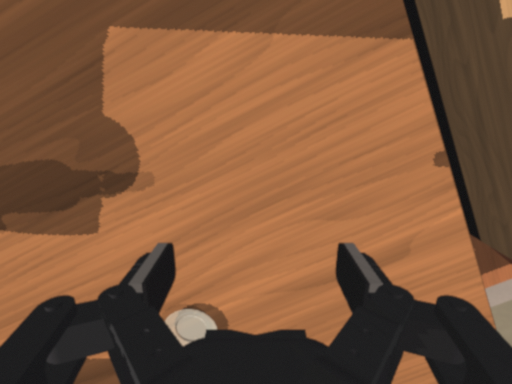

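The wrist view is clear of the case: bare bench, with the dish at about (192,325) px. Measured: case centre ≈ (0.533, 0.006), yaw −3.7°, and the lid's front edge sits about 13 mm forward of nominal. I'll move over to the front side and tilt the tool.

drive_tool --pt "-0.035 -0.019 -0.007 0 0 0 -1" --pt "-0.035 -0.019 -0.007 0 0 0 -1" --pt "-0.035 -0.019 -0.007 0 0 0 -1" --pt "-0.035 -0.019 -0.007 0 0 0 -1" --pt "-0.035 -0.019 -0.007 0 0 0 -1" --pt "-0.035 -0.019 -0.007 0 0 0 -1" --pt "-0.035 -0.019 -0.007 0 0 0 -1" --pt "-0.035 -0.019 -0.007 0 0 0 -1" --newtons 40

```text
t: 0.95
tcp_pos: [0.4601, 0.3, 0.3014]
tool_rot: [0.226, 0.974, -0.0, -0.0]
force: [0.6, -0.1, 0.4]
finger_gap: 0.001
gripper_force: 0.0
```

drive_tool --pt "-0.022 -0.047 0 0 0 0 -1" --pt "-0.022 -0.047 0 0 0 0 -1" --pt "-0.022 -0.047 0 0 0 0 -1" --pt "-0.022 -0.047 0 0 0 0 -1" --pt "-0.022 -0.047 0 0 0 0 -1" --pt "-0.022 -0.047 0 0 0 0 -1" --pt "-0.022 -0.047 0 0 0 0 -1" --pt "-0.022 -0.047 0 0 0 0 -1" --pt "-0.022 -0.047 0 0 0 0 -1" --pt "-0.022 -0.047 0 0 0 0 -1"

```text
t: 1.95
tcp_pos: [0.45, -0.2004, 0.3013]
tool_rot: [0.226, 0.974, 0.0, -0.0]
force: [1.6, 0.3, 1.2]
finger_gap: -0.001
gripper_force: 0.0
```

drive_tool --pt "0 0 0 -7.4 -2.5 0 -1" --pt "0 0 0 -7.4 -2.5 0 -1" --pt "0 0 0 -7.4 -2.5 0 -1" --pt "0 0 0 -7.4 -2.5 0 -1" --pt "0 0 0 -7.4 -2.5 0 -1" --pt "0 0 0 -7.4 -2.5 0 -1" --pt "0 0 0 -7.4 -2.5 0 -1"

```text
t: 2.65
tcp_pos: [0.4505, -0.1993, 0.3019]
tool_rot: [0.201, 0.864, 0.392, 0.244]
force: [-0.0, 0.6, -0.2]
finger_gap: -0.003
gripper_force: 0.0
```

drive_tool --pt "0 0 0 -7.4 -2.5 0 -1" --pt "0 0 0 -7.4 -2.5 0 -1" --pt "0 0 0 0 0 0 -1"

```text
t: 2.95
tcp_pos: [0.4529, -0.2017, 0.3035]
tool_rot: [0.189, 0.796, 0.491, 0.299]
force: [-0.1, -0.1, -0.5]
finger_gap: -0.002
gripper_force: 0.0
```

```bash
cat >> h.py <<'E'
def totool(dp):
    return R.from_quat(manip.sense()['tool_rot']).inv().apply(dp)
E
python3 - <<'E'
from h import *
s=manip.sense(); print(s['q'].round(2),s['tcp_pos'].round(4),manip.finger_overhang); M=R.from_quat(s['tool_rot']).as_matrix(); print(M.round(3))
tip=s['tcp_pos']+.014*M[:,2]; print('tip',tip.round(4))
u=np.array([.998,-.065,0]);v=np.array([.065,.998,0])
for t in (.48*u-.13*v+[0,0,.045], .48*u-.061*v+[0,0,.045]):
    print(t, totool(t-tip).round(4)); tip=t
d=snap('scene'); save({'image':cv2.resize(d['image'][60:330,80:440],(800,600))},'d.png')
E
```

```text
[-1.21  0.55  1.92  1.03  1.55 -2.85] [ 0.4529 -0.2017  0.3035] 0.014
[[-0.75   0.008  0.662]
 [ 0.595  0.446  0.669]
 [-0.29   0.895 -0.339]]
tip [ 0.4622 -0.1924  0.2987]
[ 0.47059 -0.16094  0.045  ] [ 0.0859 -0.213   0.1126]
[ 0.475075 -0.092078  0.045   ] [0.0376 0.0307 0.049 ]
```

View pics/d.png

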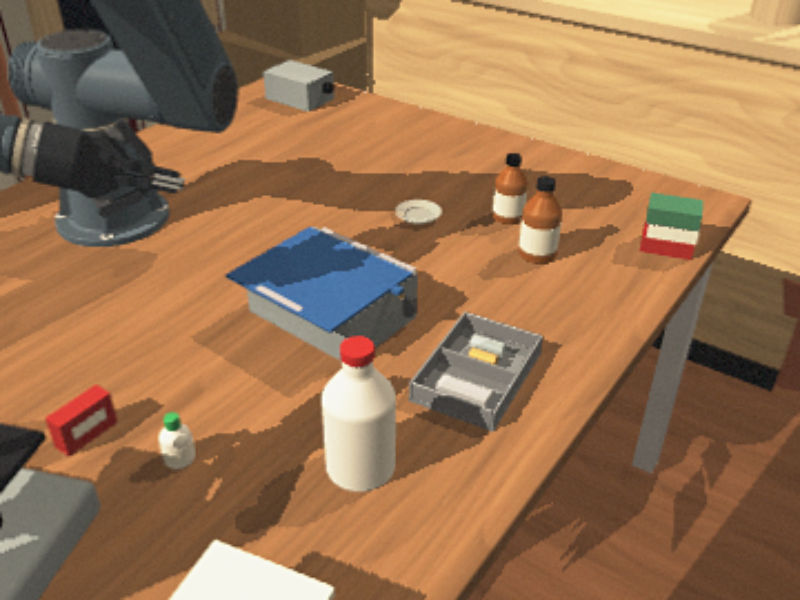

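The tool is tilted in front of the case, tip at about (180,182) px, with nothing disturbed. q6 is at its limit, so I'll roll it back.

drive_tool --pt "0 0 0 0 0 8 -1" --pt "0 0 0 0 0 8 -1"

```text
t: 3.2
tcp_pos: [0.4536, -0.1997, 0.3062]
tool_rot: [0.296, 0.764, 0.526, 0.227]
force: [-0.4, 0.1, 0.6]
finger_gap: 0.0
gripper_force: 0.0
```

Run:
```python
from h import *
s=manip.sense(); print(s['q'].round(2),s['tcp_pos'].round(4)); M=R.from_quat(s['tool_rot']).as_matrix(); print(M.round(3))
```

```text
[-1.21  0.54  1.92  1.02  1.55 -2.57] [ 0.4536 -0.1997  0.3062]
[[-0.721  0.214  0.659]
 [ 0.692  0.271  0.669]
 [-0.036  0.938 -0.344]]
```

drive_tool --pt "0 0 0 0 0 8.5 -1" --pt "0 0 0 0 0 8.5 -1" --pt "0 0 0 0 0 8.5 -1" --pt "0 0 0 0 0 8.5 -1" --pt "0 0 0 0 0 8.5 -1" --pt "0 0 0 0 0 8.5 -1" --pt "0 0 0 0 0 8.5 -1" --pt "0 0 0 0 0 8.5 -1" --pt "0 0 0 0 0 8.5 -1" --pt "0 0 0 0 0 8.5 -1"

```text
t: 4.2
tcp_pos: [0.4537, -0.1994, 0.3066]
tool_rot: [0.735, 0.364, 0.541, -0.187]
force: [-0.0, 0.9, 0.3]
finger_gap: -0.003
gripper_force: 0.0
```

Run:
```python
from h import *
s=manip.sense(); print(s['q'].round(2),s['tcp_pos'].round(4),manip.finger_overhang); M=R.from_quat(s['tool_rot']).as_matrix(); print(M.round(3))
tip=s['tcp_pos']+.014*M[:,2]; print('tip',tip.round(4))
u=np.array([.998,-.065,0]);v=np.array([.065,.998,0])
for t in (.48*u-.13*v+[0,0,.047], .48*u-.063*v+[0,0,.047]):
    print(t, totool(t-tip).round(4)); tip=t
for k in 'uv': print(k,totool(eval(k)).round(3))
print(totool([0,0,1]).round(3))
```

```text
[-1.21  0.54  1.92  1.02  1.55 -1.09] [ 0.4537 -0.1994  0.3066] 0.014
[[ 0.15   0.737  0.659]
 [ 0.331 -0.665  0.669]
 [ 0.931  0.118 -0.344]]
tip [ 0.4629 -0.1901  0.3018]
[ 0.47059 -0.16094  0.047  ] [-0.2266 -0.0438  0.1122]
[ 0.474945 -0.094074  0.047   ] [ 0.0228 -0.0413  0.0476]
u [0.128 0.779 0.614]
v [ 0.34  -0.616  0.71 ]
[ 0.931  0.118 -0.344]
```

drive_tool --pt "-0.0283 -0.0055 0.014 0 0 0 -1" --pt "-0.0283 -0.0055 0.014 0 0 0 -1" --pt "-0.0283 -0.0055 0.014 0 0 0 -1" --pt "-0.0283 -0.0055 0.014 0 0 0 -1" --pt "-0.0283 -0.0055 0.014 0 0 0 -1" --pt "-0.0283 -0.0055 0.014 0 0 0 -1" --pt "-0.0283 -0.0055 0.014 0 0 0 -1" --pt "-0.0283 -0.0055 0.014 0 0 0 -1" --pt "0 0 0 0 0 0 -1"

```text
t: 5.1
tcp_pos: [0.462, -0.17, 0.0488]
tool_rot: [0.734, 0.364, 0.542, -0.188]
force: [-0.1, 0.5, 0.6]
finger_gap: -0.003
gripper_force: 0.0
```

Run:
```python
from h import *
s=manip.sense(); print(s['q'].round(2),s['tcp_pos'].round(4)); M=R.from_quat(s['tool_rot']).as_matrix()
tip=s['tcp_pos']+.014*M[:,2]; print('tip',tip.round(4))
u=np.array([.998,-.065,0]);v=np.array([.065,.998,0])
t=.48*u-.063*v+[0,0,.047]; print(totool(t-tip).round(4))
d=snap('side'); save({'image':cv2.resize(d['image'][130:384,100:440],(800,598))},'e.png')
```

```text
[-1.16  1.09  1.97  1.16  1.25 -1.62] [ 0.462  -0.17    0.0488]
tip [ 0.4712 -0.1606  0.044 ]
[ 0.0253 -0.041   0.0461]
```

View pics/e.png

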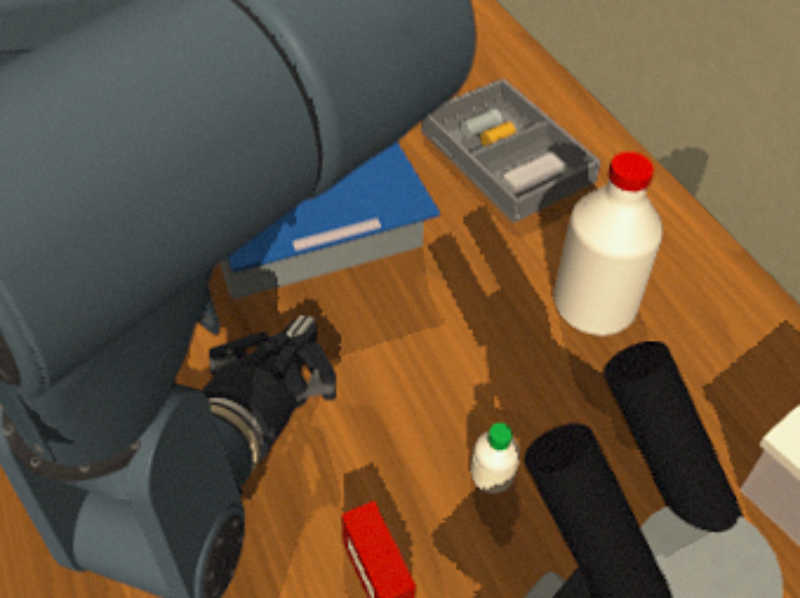

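The tip is before the front wall at (310,325) px, below the overhang. The carton (375,545) and dropper are untouched. I'll go in under the lid.

drive_tool --pt "0.0062 -0.0102 0.0115 0 0 0 -1" --pt "0.0062 -0.0102 0.0115 0 0 0 -1" --pt "0.0062 -0.0102 0.0115 0 0 0 -1" --pt "0.0062 -0.0102 0.0115 0 0 0 -1" --pt "0 0 0 0 0 0 -1"

```text
t: 5.65
tcp_pos: [0.4657, -0.1025, 0.0566]
tool_rot: [0.733, 0.365, 0.543, -0.188]
force: [-0.6, 0.2, 1.2]
finger_gap: 0.001
gripper_force: 0.0
```

```bash
cat > arc.py <<'E'
from h import *
import sys
u=np.array([.998,-.065,0]);v=np.array([.065,.998,0]);hv=.107
def tipt(th,r=.168):
    n=np.interp(th,[0,.8],[.025,.012]); uu=.48+.08*np.interp(th,[.3,1.8],[0,1])
    return uu*u+(hv-r*np.cos(th)-n*np.sin(th))*v+np.array([0,0,.0855+r*np.sin(th)-n*np.cos(th)])
if __name__=='__main__':
    s=manip.sense(); M=R.from_quat(s['tool_rot']).as_matrix(); p=s['tcp_pos']+.014*M[:,2]
    print(s['q'].round(2),'tip',p.round(4),'v',(p@v).round(4),s['force'].round(1),M.round(3).tolist())
    for th in np.arange(float(sys.argv[1]),float(sys.argv[2])+.001,float(sys.argv[3])):
        t=tipt(th); print(round(th,2),t.round(3),(M.T@(t-p)).round(4)); p=t
E
python3 arc.py 0 1.84 0.08
```

```text
[-1.09  1.11  2.09  1.28  1.21 -1.76] tip [ 0.4749 -0.0931  0.0518] v -0.0621 [-0.6  0.2  1.2] [[0.145, 0.739, 0.659], [0.33, -0.663, 0.671], [0.933, 0.121, -0.34]]
0.0 [ 0.475 -0.092  0.061] [ 0.0085  0.0005 -0.0021]
0.08 [ 0.475 -0.093  0.075] [ 0.0133  0.0026 -0.006 ]
0.16 [ 0.475 -0.093  0.09 ] [ 0.0138  0.0018 -0.0051]
0.24 [ 0.475 -0.092  0.105] [ 0.0142  0.001  -0.0042]
0.32 [ 0.476 -0.09   0.12 ] [ 0.0146  0.0011 -0.0025]
0.4 [ 0.481 -0.086  0.134] [0.0152 0.0027 0.0004]
0.48 [ 0.485 -0.082  0.148] [0.0152 0.0019 0.0014]
0.56 [ 0.49  -0.076  0.161] [0.0152 0.0012 0.0024]
0.64 [ 0.495 -0.069  0.174] [0.015  0.0004 0.0035]
0.72 [ 0.5   -0.061  0.186] [ 0.0147 -0.0004  0.0045]
0.8 [ 0.504 -0.052  0.198] [ 0.0143 -0.0011  0.0055]
0.88 [ 0.509 -0.042  0.207] [ 0.0127 -0.0013  0.006 ]
0.96 [ 0.514 -0.033  0.216] [ 0.0123 -0.0018  0.0068]
1.04 [ 0.519 -0.022  0.224] [ 0.0117 -0.0023  0.0076]
1.12 [ 0.524 -0.011  0.231] [ 0.0111 -0.0028  0.0083]
1.2 [0.529 0.001 0.238] [ 0.0104 -0.0032  0.009 ]
1.28 [0.534 0.013 0.243] [ 0.0096 -0.0036  0.0097]
1.36 [0.539 0.025 0.247] [ 0.0088 -0.004   0.0103]
1.44 [0.544 0.038 0.25 ] [ 0.008  -0.0043  0.0108]
1.52 [0.55  0.051 0.253] [ 0.0071 -0.0046  0.0114]
1.6 [0.555 0.064 0.254] [ 0.0061 -0.0048  0.0118]
1.68 [0.56  0.077 0.254] [ 0.0051 -0.0049  0.0122]
1.76 [0.565 0.09  0.253] [ 0.0041 -0.005   0.0125]
1.84 [0.568 0.103 0.251] [ 0.0028 -0.0068  0.0115]
```

drive_tool --pt "0.0085 0.0005 -0.002 0 0 0 -1" --pt "0.0133 0.0026 -0.006 0 0 0 -1" --pt "0.0138 0.0018 -0.005 0 0 0 -1" --pt "0.0142 0.001 -0.004 0 0 0 -1" --pt "0.0146 0.001 -0.0025 0 0 0 -1"

```text
t: 6.15
tcp_pos: [0.4676, -0.1029, 0.1218]
tool_rot: [0.734, 0.365, 0.542, -0.185]
force: [-1.8, 0.3, -3.9]
finger_gap: 0.0
gripper_force: 1.9
```

```bash
python3 arc.py .4 1.0 .08
python3 - <<'E'
from h import *
for n in('side','scene'):
    d=snap(n);C=cloud(d); hsv=cv2.cvtColor(d['image'],cv2.COLOR_RGB2HSV); H,S,V=[hsv[:,:,i].astype(int) for i in range(3)]
    P=C[(H>100)&(H<125)&(S>120)&(V>50)&(d['z_map']>0)&(C[...,0]>.3)&(C[...,0]<.75)]; vv=P@[.065,.998,0]
    print(n,len(P),'lid angle',-np.arctan(np.polyfit(vv,P[:,2],1)[0]),P[:,2].max())
save({'image':cv2.resize(snap('side')['image'][100:384,60:440],(800,598))},'f.png')
E
```

```text
[-1.08  0.95  2.13  1.25  1.24 -1.64] tip [ 0.4769 -0.0935  0.117 ] v -0.0623 [-1.8  0.3 -3.9] [[0.147, 0.736, 0.661], [0.335, -0.666, 0.667], [0.931, 0.123, -0.345]]
0.4 [ 0.481 -0.086  0.134] [0.0187 0.0002 0.0015]
0.48 [ 0.485 -0.082  0.148] [0.0152 0.002  0.0014]
0.56 [ 0.49  -0.076  0.161] [0.0152 0.0012 0.0024]
0.64 [ 0.495 -0.069  0.174] [0.015  0.0004 0.0034]
0.72 [ 0.5   -0.061  0.186] [ 0.0147 -0.0004  0.0044]
0.8 [ 0.504 -0.052  0.198] [ 0.0144 -0.0011  0.0054]
0.88 [ 0.509 -0.042  0.207] [ 0.0128 -0.0013  0.0059]
0.96 [ 0.514 -0.033  0.216] [ 0.0123 -0.0018  0.0067]
side 3226 lid angle 0.257564407971653 0.14567555093330864
scene 1319 lid angle 0.2686834887632298 0.14360584084765327
```

View pics/f.png

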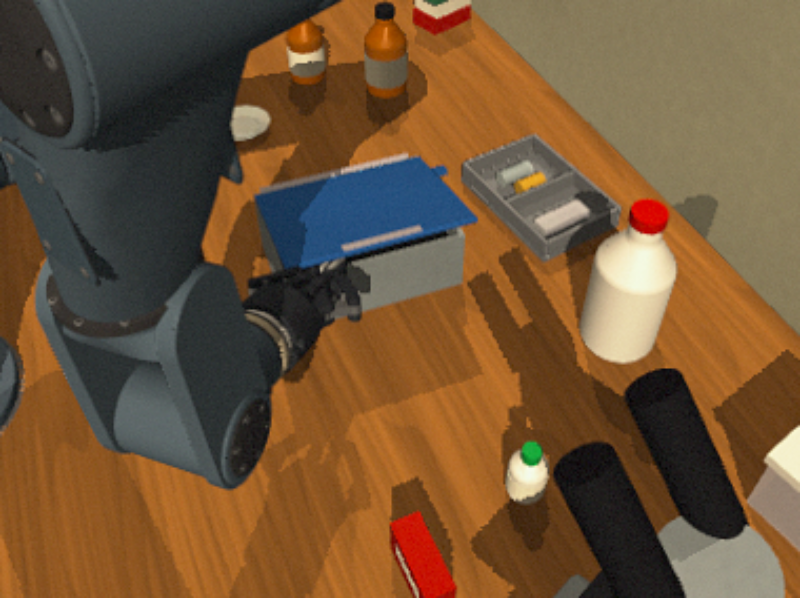

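The lid is rising as planned: its front edge is near (380,240) px, the measured angle is 0.26 rad and the force is about 4 N. I'll continue along the arc.

drive_tool --pt "0.0187 0.0002 0.0015 0 0 0 -1" --pt "0.0152 0.002 0.0014 0 0 0 -1" --pt "0.0152 0.0012 0.0024 0 0 0 -1" --pt "0.015 0.0004 0.0034 0 0 0 -1" --pt "0.0147 -0.0004 0.0044 0 0 0 -1" --pt "0.0144 -0.0011 0.0054 0 0 0 -1"

```text
t: 6.9
tcp_pos: [0.4953, -0.0612, 0.201]
tool_rot: [0.735, 0.364, 0.541, -0.185]
force: [-4.8, -3.8, -5.2]
finger_gap: -0.001
gripper_force: 3.5
```

```bash
cat > lid.py <<'E'
from h import *
for n in('side','scene'):
    d=snap(n);C=cloud(d); hsv=cv2.cvtColor(d['image'],cv2.COLOR_RGB2HSV); H,S,V=[hsv[:,:,i].astype(int) for i in range(3)]
    P=C[(H>100)&(H<125)&(S>120)&(V>40)&(d['z_map']>0)&(C[...,0]>.3)&(C[...,0]<.75)&(C[...,1]<.3)&(C[...,1]>-.2)]; vv=P@[.065,.998,0]
    if len(P)<50: print(n,len(P)); continue
    q=np.c_[vv,P[:,2]]; w=np.linalg.svd(q-q.mean(0),full_matrices=False)[2][0]; w*=np.sign(w[1]); print(n,len(P),'lid angle',np.arctan2(w[1],-w[0]).round(3),'ztop',np.percentile(P[:,2],99).round(3),'mean',q.mean(0).round(3))
E
python3 lid.py; python3 arc.py .88 1.84 .08
```

```text
side 296 lid angle 0.793 ztop 0.224 mean [-0.014  0.204]
scene 291 lid angle 0.798 ztop 0.223 mean [0.019 0.177]
[-0.96  0.74  2.16  1.31  1.27 -1.45] tip [ 0.5046 -0.0508  0.1973] v -0.0179 [-2.9 -5.4 -2.7] [[0.147, 0.736, 0.661], [0.334, -0.666, 0.667], [0.931, 0.122, -0.344]]
0.88 [ 0.509 -0.042  0.207] [ 0.0128 -0.0008  0.0052]
0.96 [ 0.514 -0.033  0.216] [ 0.0123 -0.0018  0.0067]
1.04 [ 0.519 -0.022  0.224] [ 0.0117 -0.0023  0.0075]
1.12 [ 0.524 -0.011  0.231] [ 0.0111 -0.0028  0.0082]
1.2 [0.529 0.001 0.238] [ 0.0104 -0.0033  0.0089]
1.28 [0.534 0.013 0.243] [ 0.0097 -0.0037  0.0096]
1.36 [0.539 0.025 0.247] [ 0.0089 -0.004   0.0102]
1.44 [0.544 0.038 0.25 ] [ 0.008  -0.0044  0.0108]
1.52 [0.55  0.051 0.253] [ 0.0071 -0.0046  0.0113]
1.6 [0.555 0.064 0.254] [ 0.0062 -0.0048  0.0118]
1.68 [0.56  0.077 0.254] [ 0.0052 -0.005   0.0122]
1.76 [0.565 0.09  0.253] [ 0.0042 -0.0051  0.0125]
1.84 [0.568 0.103 0.251] [ 0.0029 -0.0068  0.0115]
```

drive_tool --pt "0.0128 -0.0008 0.0052 0 0 0 -1" --pt "0.0123 -0.0018 0.0067 0 0 0 -1" --pt "0.0117 -0.0023 0.0075 0 0 0 -1" --pt "0.0111 -0.0028 0.0082 0 0 0 -1" --pt "0.0104 -0.0033 0.0089 0 0 0 -1" --pt "0.0097 -0.0037 0.0096 0 0 0 -1" --pt "0.0089 -0.004 0.0102 0 0 0 -1" --pt "0.008 -0.0044 0.0108 0 0 0 -1"

```text
t: 7.8
tcp_pos: [0.5351, 0.0282, 0.2555]
tool_rot: [0.734, 0.363, 0.543, -0.187]
force: [-3.7, -3.9, -0.5]
finger_gap: -0.0
gripper_force: 2.2
```

```bash
python3 lid.py; python3 arc.py 1.48 1.88 .04
```

```text
side 2308 lid angle 1.374 ztop 0.271 mean [0.092 0.177]
scene 1469 lid angle 1.404 ztop 0.271 mean [0.094 0.179]
[-0.72  0.6   2.17  1.49  1.23 -1.31] tip [0.5443 0.0385 0.2511] v 0.0738 [ 0.4 -3.5 -0.9] [[0.146, 0.736, 0.661], [0.329, -0.666, 0.669], [0.933, 0.12, -0.34]]
1.48 [0.547 0.044 0.252] [ 0.0029 -0.0018  0.0055]
1.52 [0.55  0.051 0.253] [ 0.0034 -0.0023  0.0057]
1.56 [0.552 0.057 0.253] [ 0.0032 -0.0024  0.0058]
1.6 [0.555 0.064 0.254] [ 0.0029 -0.0024  0.006 ]
1.64 [0.557 0.071 0.254] [ 0.0027 -0.0025  0.0061]
1.68 [0.56  0.077 0.254] [ 0.0024 -0.0025  0.0061]
1.72 [0.562 0.084 0.253] [ 0.0022 -0.0025  0.0062]
1.76 [0.565 0.09  0.253] [ 0.0019 -0.0026  0.0063]
1.8 [0.568 0.097 0.252] [ 0.0017 -0.0026  0.0064]
1.84 [0.568 0.103 0.251] [ 0.0011 -0.0042  0.0051]
1.88 [0.568 0.11  0.249] [ 0.0009 -0.0042  0.0052]
```

drive_tool --pt "0.0029 -0.0018 0.0055 0 0 0 -1" --pt "0.0034 -0.0023 0.0057 0 0 0 -1" --pt "0.0032 -0.0024 0.0058 0 0 0 -1" --pt "0.0029 -0.0024 0.006 0 0 0 -1" --pt "0.0027 -0.0025 0.0061 0 0 0 -1" --pt "0.0024 -0.0025 0.0061 0 0 0 -1" --pt "0.0022 -0.0025 0.0062 0 0 0 -1" --pt "0.0019 -0.0026 0.0063 0 0 0 -1" --pt "0.0017 -0.0026 0.0064 0 0 0 -1"

```text
t: 8.8
tcp_pos: [0.5582, 0.0881, 0.2566]
tool_rot: [0.733, 0.363, 0.543, -0.188]
force: [-0.6, -1.2, -0.2]
finger_gap: -0.001
gripper_force: 0.5
```

```bash
python3 lid.py; python3 arc.py 1.82 1.92 .02
```

```text
side 3329 lid angle 1.744 ztop 0.269 mean [0.123 0.163]
scene 1869 lid angle 1.752 ztop 0.269 mean [0.125 0.171]
[-0.56  0.6   2.17  1.64  1.17 -1.3 ] tip [0.5672 0.0978 0.2518] v 0.1345 [-0.3 -1.7  0.2] [[0.146, 0.737, 0.659], [0.329, -0.665, 0.67], [0.933, 0.119, -0.34]]
1.82 [0.568 0.1   0.251] [ 0.0003 -0.0012  0.0021]
1.84 [0.568 0.103 0.251] [ 0.0005 -0.0021  0.0026]
1.86 [0.568 0.107 0.25 ] [ 0.0005 -0.0021  0.0026]
1.88 [0.568 0.11  0.249] [ 0.0004 -0.0021  0.0026]
1.9 [0.569 0.113 0.248] [ 0.0003 -0.0021  0.0026]
1.92 [0.569 0.116 0.247] [ 0.0003 -0.0021  0.0026]
```

drive_tool --pt "0.0003 -0.0015 0.0021 0 0 0 -1" --pt "0.0005 -0.0021 0.0026 0 0 0 -1" --pt "0.0005 -0.0021 0.0026 0 0 0 -1" --pt "0.0004 -0.002 0.002 0 0 0 -1" --pt "0 0 0 0 0 0 -1"

```text
t: 9.4
tcp_pos: [0.5585, 0.0996, 0.2539]
tool_rot: [0.734, 0.363, 0.543, -0.188]
force: [0.5, 0.2, -0.1]
finger_gap: 0.004
gripper_force: 0.0
```

```bash
python3 lid.py; python3 arc.py 1.88 1.92 .02
```

```text
side 3508 lid angle 1.809 ztop 0.266 mean [0.128 0.162]
scene 1944 lid angle 1.814 ztop 0.266 mean [0.131 0.169]
[-0.53  0.61  2.18  1.68  1.16 -1.32] tip [0.5679 0.1087 0.2492] v 0.1454 [-0.5 -0.6 -0.2] [[0.147, 0.737, 0.66], [0.33, -0.666, 0.669], [0.933, 0.119, -0.341]]
1.88 [0.568 0.11  0.249] [ 0.0005 -0.0005  0.0013]
1.9 [0.569 0.113 0.248] [ 0.0003 -0.0021  0.0026]
1.92 [0.569 0.116 0.247] [ 0.0003 -0.0021  0.0026]
```

drive_tool --pt "0.0002 -0.0013 0.0018 0 0 0 -1" --pt "0.0002 -0.0013 0.0018 0 0 0 -1" --pt "0 0 0 0 0 0 -1" --pt "0 0 0 0 0 0 -1"

```text
t: 9.9
tcp_pos: [0.5592, 0.1035, 0.2529]
tool_rot: [0.734, 0.363, 0.543, -0.187]
force: [-0.8, -0.1, -1.0]
finger_gap: -0.001
gripper_force: 0.0
```

```bash
python3 lid.py; python3 arc.py 1.90 1.92 .02
```

```text
side 3566 lid angle 1.843 ztop 0.265 mean [0.131 0.161]
scene 2005 lid angle 1.85 ztop 0.264 mean [0.134 0.168]
[-0.52  0.61  2.18  1.69  1.16 -1.32] tip [0.5685 0.1128 0.2481] v 0.1495 [ 0.3 -0.4  0.2] [[0.147, 0.736, 0.66], [0.33, -0.666, 0.669], [0.933, 0.119, -0.34]]
1.9 [0.569 0.113 0.248] [ 0.0004 -0.0002  0.0003]
1.92 [0.569 0.116 0.247] [ 0.0003 -0.0021  0.0026]
```

drive_tool --pt "-0.0007 0.0012 -0.0014 0 0 0 -1" --pt "-0.0017 0.003 -0.0035 0 0 0 -1" --pt "-0.0034 0.006 -0.007 0 0 0 -1" --pt "-0.0034 0.006 -0.007 0 0 0 -1" --pt "0 0 0 0 0 0 -1"

```text
t: 10.5
tcp_pos: [0.5582, 0.0748, 0.2527]
tool_rot: [0.734, 0.362, 0.543, -0.186]
force: [0.8, -0.2, 0.5]
finger_gap: 0.002
gripper_force: 0.0
```

```bash
python3 lid.py
```

```text
side 3194 lid angle 1.828 ztop 0.265 mean [0.132 0.167]
scene 2033 lid angle 1.85 ztop 0.264 mean [0.135 0.173]
```

drive_tool --pt "-0.008 0.0297 -0.036 0 0 0 -1" --pt "-0.008 0.0297 -0.036 0 0 0 -1" --pt "-0.008 0.0297 -0.036 0 0 0 -1" --pt "-0.008 0.0297 -0.036 0 0 0 -1" --pt "-0.008 0.0297 -0.036 0 0 0 -1" --pt "-0.008 0.0297 -0.036 0 0 0 -1"

```text
t: 11.2
tcp_pos: [0.5382, -0.2036, 0.3031]
tool_rot: [0.734, 0.363, 0.543, -0.188]
force: [1.4, 0.5, -0.3]
finger_gap: -0.0
gripper_force: 0.0
```

```bash
python3 lid.py
python3 - <<'E'
from h import *
s=manip.sense(); print(s['q'].round(2),s['tcp_pos'].round(3))
r=R.from_quat(s['tool_rot']); t=R.from_matrix(np.array([[0,1,0],[1,0,0],[0,0,-1.]]))
d=(r.inv()*t).as_rotvec(degrees=True); n=np.ceil(abs(d).max()/8.3); print(d.round(1),np.linalg.norm(d),n,(d/n).round(2))
E
```

```text
side 4362 lid angle 1.855 ztop 0.265 mean [0.139 0.188]
scene 2270 lid angle 1.85 ztop 0.263 mean [0.137 0.181]
[-1.06  0.59  1.78  1.14  1.5  -0.97] [ 0.54  -0.209  0.303]
[ 31.7 -63.6 -32.6] 78.19944071208234 8.0 [ 3.96 -7.95 -4.07]
```

drive_tool --pt "0 0 0 3.17 -6.36 -3.26 1" --pt "0 0 0 3.17 -6.36 -3.26 1" --pt "0 0 0 3.17 -6.36 -3.26 1" --pt "0 0 0 3.17 -6.36 -3.26 1" --pt "0 0 0 3.17 -6.36 -3.26 1" --pt "0 0 0 3.17 -6.36 -3.26 1" --pt "0 0 0 3.17 -6.36 -3.26 1" --pt "0 0 0 3.17 -6.36 -3.26 1" --pt "0 0 0 3.17 -6.36 -3.26 1" --pt "0 0 0 3.17 -6.36 -3.26 1"

```text
t: 12.3
tcp_pos: [0.5384, -0.2011, 0.3028]
tool_rot: [0.703, 0.711, -0.001, -0.003]
force: [-0.8, -0.5, 0.4]
finger_gap: 1.003
gripper_force: 0.0
```

```bash
cat > rot.py <<'E'
from h import *
import sys
def need(psi,pos):
    s=manip.sense(); print(s['q'].round(2),s['tcp_pos'].round(4),'overhang',manip.finger_overhang,'gap',round(s['finger_gap'],3),'F',s['force'].round(1))
    a=np.radians(psi); t=R.from_matrix(np.array([[-np.sin(a)*-1*1,np.cos(a),0],[np.cos(a),np.sin(a),0],[0,0,-1.]])*[1,1,1])
    y=np.array([np.cos(a),np.sin(a),0]);z=np.array([0,0,-1.]);t=R.from_matrix(np.c_[np.cross(y,z),y,z])
    r=R.from_quat(s['tool_rot'])
    print('shift in tool axes (now)',r.inv().apply(np.array(pos)-s['tcp_pos']).round(4),'turn deg',(r.inv()*t).as_rotvec(degrees=True).round(2))
if __name__=='__main__': need(float(sys.argv[1]),[float(x) for x in sys.argv[2:5]])
E
python3 rot.py 0 .437 -.40 .25
python3 - <<'E'
from h import *
d=snap('scene'); C=cloud(d)
v,u=np.array([.065,.998,0]),np.array([.998,-.065,0])
c=.531*u+.041*v
A=(C-c)@u; B=(C-c)@v; Z=C[...,2]; ok=d['z_map']>0
# floor of slot: deep points inside
for n in('scene','side'):
    d=snap(n); C=cloud(d); A=(C-c)@u; B=(C-c)@v; Z=C[...,2]; ok=(d['z_map']>0)&(abs(A)<.125)&(abs(B)<.1)
    m=ok&(Z<.048)&(abs(A)<.1)&(abs(B)<.07); print(n,'slot pts',m.sum(), m.any() and [np.percentile(A[m],[1,50,99]).round(3),np.percentile(B[m],[1,50,99]).round(3),Z[m].min().round(3)])
    m=ok&(Z>.079)&(Z<.09)&(B<.05); print('rim',m.sum(),np.percentile(A[m],[2,50,98]).round(3),np.percentile(B[m],[2,50,98]).round(3))
    m=ok&(Z>.060)&(Z<.072)&(abs(B)<.06)&(abs(A)<.1)
    for sgn in(1,-1):
        k=m&(A*sgn>.06); print('cap',k.sum(),k.any() and (A[k].mean().round(4),B[k].mean().round(4)))
save({'image':cv2.resize(snap('side')['image'][130:384,140:470],(778,598))},'g.png')
E
```

```text
[-0.55  0.4   1.49 -0.    1.26 -0.56] [ 0.5384 -0.2011  0.3028] overhang 0.014 gap 1.003 F [-0.8 -0.5  0.4]
shift in tool axes (now) [-0.198  -0.1033  0.0527] turn deg [-0.36 -0.21  0.62]
scene slot pts 122 [array([-0.046, -0.016,  0.033]), array([-0.022,  0.002,  0.005]), np.float64(0.018)]
rim 248 [-0.108  0.023  0.113] [-0.082 -0.071  0.044]
cap 18 (np.float64(0.0818), np.float64(-0.0168))
cap 24 (np.float64(-0.0768), np.float64(-0.0175))
side slot pts 270 [array([-0.048,  0.004,  0.044]), array([-0.015,  0.002,  0.005]), np.float64(0.016)]
rim 443 [-0.109 -0.011  0.111] [-0.082 -0.077  0.04 ]
cap 47 (np.float64(0.08), np.float64(-0.019))
cap 51 (np.float64(-0.0791), np.float64(-0.0175))
```

View pics/g.png

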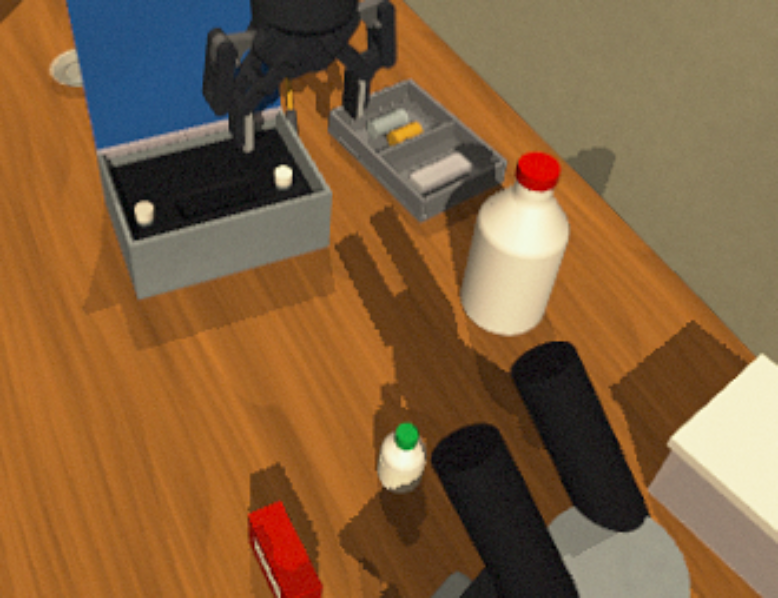

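The lid stands open by itself at 1.85 rad. The slot shows dark at (225,195) px between the white caps at (143,213) and (284,178). Next is a look straight down with the wrist camera.

drive_tool --pt "0.04 0 0 0 0 0 1" --pt "0.04 0 0 0 0 0 1" --pt "0.04 0 0 0 0 0 1" --pt "0.04 0 0 0 0 0 1" --pt "0.03 0 0 0 0 0 1" --pt "0 0 0 0 0 0 1" --pt "0 0 0 0 0 0 1"

```text
t: 13.2
tcp_pos: [0.537, -0.0127, 0.3038]
tool_rot: [0.705, 0.709, 0.001, -0.005]
force: [-0.5, -0.7, 0.0]
finger_gap: 1.005
gripper_force: 0.0
```

Run:
```python
from h import *
import pickle
d=snap('wrist'); pickle.dump(d,open('wc.pkl','wb'))
C=cloud(d); v,u=np.array([.065,.998,0]),np.array([.998,-.065,0]); c=.531*u+.041*v
A=(C-c)@u; B=(C-c)@v; Z=C[...,2]; ok=(d['z_map']>0)&(abs(A)<.125)&(abs(B)<.1)
m=ok&(Z<.045)&(abs(A)<.1)&(abs(B)<.07); print('deep',m.sum(),Z[m].min())
r=cv2.minAreaRect((C[m][:,:2]*1000).astype(np.float32)); print('deep rect',r)
fl=ok&(abs(Z-.02)<.006)&(abs(A)<.1)&(abs(B)<.07);print('floor',fl.sum(),cv2.minAreaRect((C[fl][:,:2]*1000).astype(np.float32)) if fl.sum()>5 else 0, np.median(Z[fl]))
m2=ok&(abs(Z-.055)<.006); print('insert Z',np.median(Z[m2]))
m=ok&(Z>.079)&(Z<.09)&(B<.06); print('rim',m.sum(),np.percentile(A[m],[1,50,99]).round(4),np.percentile(B[m],[1,50,99]).round(4),np.median(Z[m]))
for nm,k in(('front',m&(abs(A)<.09)),('near',m&(A<-.095)),('far',m&(A>.095))): print(nm,k.sum(),k.any() and (np.median(A[k]).round(4),np.median(B[k]).round(4)), k.sum()>9 and np.polyfit(*( (A[k],B[k]) if nm=='front' else (B[k],A[k])),1).round(4))
g=cv2.convertScaleAbs(d['image'],alpha=2.2)
save({'image':g},'hh.png')
```

```text
deep 1483 0.01633319053241644
deep rect ((533.220458984375, -11.355464935302734), (33.279964447021484, 180.89512634277344), 87.31185150146484)
floor 1213 ((533.0811157226562, -11.927581787109375), (30.812328338623047, 180.4127197265625), 86.4202880859375) 0.019136671305263697
insert Z 0.05406025276665932
rim 1873 [-0.1082 -0.0015  0.1115] [-0.0809 -0.0534  0.0579] 0.08375240816389334
front 645 (np.float64(-0.0003), np.float64(-0.0775)) [ 0.0026 -0.0777]
near 597 (np.float64(-0.1049), np.float64(-0.0064)) [-0.0147 -0.1051]
far 591 (np.float64(0.1081), np.float64(-0.0088)) [0.0154 0.1082]
```

View pics/hh.png

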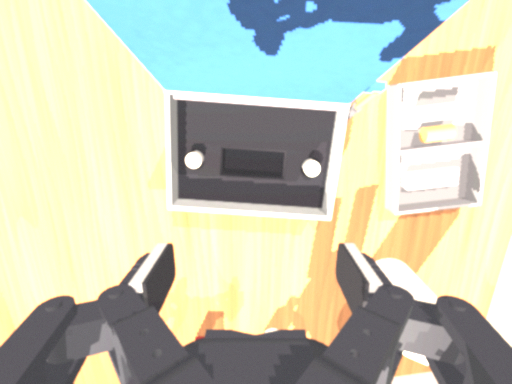

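The wrist view shows the slot as a dark rectangle spanning (221–284, 148–178) px, with caps at (194,160) and (312,168).

```bash
python3 - <<'E'
from h import *
import pickle
d=pickle.load(open('wc.pkl','rb')); C=cloud(d); v,u=np.array([.065,.998,0]),np.array([.998,-.065,0]); c=.531*u+.041*v
A=(C-c)@u; B=(C-c)@v; Z=C[...,2]; ok=(d['z_map']>0)&(abs(A)<.062)&(abs(B)<.05)
for zz in(.025,.045):
    m=ok&(Z<zz); print(m.sum(),np.percentile(A[m],[1,99]).round(4),np.percentile(B[m],[1,99]).round(4),np.median(Z[m]).round(4)); r=cv2.minAreaRect((C[m][:,:2]*1000).astype(np.float32)); print('rect',r)
# mouth edges from dark mask contour on plane z=.055
m=(ok&(Z<.050)).astype(np.uint8); ct=max(cv2.findContours(m,0,1)[0],key=cv2.contourArea); bp=cv2.boxPoints(cv2.minAreaRect(ct)); P=onz(d,bp,.054); print(bp.round(1).tolist(),P.round(4).tolist(),'mean',P.mean(0).round(4),'AB',((P.mean(0)-c)@u).round(4),((P.mean(0)-c)@v).round(4))
print('edges',np.linalg.norm(np.diff(P,axis=0),axis=1).round(4))
for x0 in(194,312):
    cap=C[160-4 if x0<200 else 164:164 if x0<200 else 172,x0-4:x0+4].reshape(-1,3); cap=cap[cap[:,2]>.06]; q=cap.mean(0); print('cap',q.round(4),((q-c)@u).round(4),((q-c)@v).round(4))
E
python3 rot.py 0 .42 -.33 .25
```

```text
1190 [-0.0404  0.044 ] [-0.0335 -0.0032] 0.0191
rect ((533.1507568359375, -11.931934356689453), (30.812328338623047, 85.32350158691406), 86.4202880859375)
1431 [-0.0408  0.0443] [-0.0337 -0.0032] 0.0193
rect ((533.206298828125, -10.87828254699707), (33.36381149291992, 85.46037292480469), 86.61663818359375)
[[221.5, 172.39999389648438], [223.0, 147.1999969482422], [284.29998779296875, 150.89999389648438], [282.79998779296875, 176.10000610351562]] [[0.4895, -0.0244, 0.054], [0.4925, 0.0107, 0.054], [0.576, 0.0063, 0.054], [0.5752, -0.029, 0.054]] mean [ 0.5333 -0.0091  0.054 ] AB 0.0017 -0.0154
edges [0.0352 0.0836 0.0353]
cap [ 0.4541 -0.0044  0.066 ] -0.0777 -0.0158
cap [ 0.6121 -0.0139  0.0663] 0.0807 -0.0151
[-0.24  0.34  1.58  0.01  1.23 -0.24] [ 0.5373 -0.0133  0.3039] overhang 0.014 gap 1.0 F [-0.3 -0.1  0.2]
shift in tool axes (now) [-0.3164 -0.1188  0.0518] turn deg [-0.24 -0.46  0.32]
```

drive_tool --pt "-0.039 -0.0115 0.006 0 0 0 1" --pt "-0.039 -0.0115 0.006 0 0 0 1" --pt "-0.039 -0.0115 0.006 0 0 0 1" --pt "-0.039 -0.0115 0.006 0 0 0 1" --pt "-0.039 -0.0115 0.006 0 0 0 1" --pt "-0.039 -0.0115 0.006 0 0 0 1" --pt "-0.039 -0.0115 0.006 0 0 0 1" --pt "-0.039 -0.0115 0.006 0 0 0 1" --pt "0 0 0 0 0 0 1" --pt "0 0 0 0 0 0 1"

```text
t: 14.25
tcp_pos: [0.4461, -0.3265, 0.2535]
tool_rot: [0.706, 0.708, 0.002, -0.005]
force: [-0.6, -1.0, -1.1]
finger_gap: 1.002
gripper_force: 0.0
```

```bash
python3 - <<'E'
from h import *
d=snap('wrist'); C=cloud(d); Z=C[...,2]; hsv=cv2.cvtColor(d['image'],cv2.COLOR_RGB2HSV); H,S=hsv[...,0].astype(int),hsv[...,1]
red=((H<6)|(H>174))&(S>150)&(C[...,0]<.52)&(C[...,1]<-.3)
m=red&(d['z_map']>0)&(Z>.048)&(Z<.064); r=cv2.minAreaRect((C[m][:,:2]*1000).astype(np.float32)); print(m.sum(),r,np.median(Z[m]))
mm=cv2.morphologyEx(m.astype(np.uint8),cv2.MORPH_CLOSE,np.ones((5,5))); ct=max(cv2.findContours(mm,0,1)[0],key=cv2.contourArea); bp=cv2.boxPoints(cv2.minAreaRect(ct)); P=onz(d,bp,.0545); print(bp.round(0).tolist(),P.round(4).tolist(),P.mean(0).round(4))
d=snap('scene');C=cloud(d);m=(d['z_map']>0)&(C[...,2]>.05)&(C[...,0]>.34)&(C[...,0]<.53)&(C[...,1]<-.44)&(C[...,1]>-.6)
g={}
for p in C[m]: g.setdefault((round(p[0],2),round(p[1],2)),[]).append(p[2])
print('micro nearest',sorted([(k[1],k[0],round(max(w),2)) for k,w in g.items()])[-14:])
E
python3 rot.py 0 .437 -.395 .25
```

```text
1321 ((437.0399475097656, -399.2623291015625), (79.86874389648438, 29.249631881713867), 89.2828369140625) 0.05401775348609483
[[237.0, 255.0], [237.0, 197.0], [260.0, 197.0], [260.0, 255.0]] [[0.422, -0.4384, 0.0545], [0.4233, -0.3575, 0.0545], [0.4519, -0.3574, 0.0545], [0.4525, -0.4382, 0.0545]] [ 0.4374 -0.3979  0.0545]
micro nearest [(np.float64(-0.51), np.float64(0.51), np.float64(0.05)), (np.float64(-0.51), np.float64(0.52), np.float64(0.42)), (np.float64(-0.51), np.float64(0.53), np.float64(0.42)), (np.float64(-0.5), np.float64(0.48), np.float64(0.05)), (np.float64(-0.5), np.float64(0.5), np.float64(0.05)), (np.float64(-0.5), np.float64(0.51), np.float64(0.05)), (np.float64(-0.5), np.float64(0.52), np.float64(0.41)), (np.float64(-0.5), np.float64(0.53), np.float64(0.05)), (np.float64(-0.49), np.float64(0.51), np.float64(0.05)), (np.float64(-0.49), np.float64(0.52), np.float64(0.05)), (np.float64(-0.49), np.float64(0.53), np.float64(0.05)), (np.float64(-0.44), np.float64(0.43), np.float64(0.05)), (np.float64(-0.44), np.float64(0.44), np.float64(0.06)), (np.float64(-0.44), np.float64(0.45), np.float64(0.05))]
[-0.83  0.42  1.6   0.    1.13 -0.84] [ 0.447  -0.3244  0.2539] overhang 0.014 gap 0.998 F [ 0.3 -0.1  0.7]
shift in tool axes (now) [-0.0705 -0.0104  0.0034] turn deg [-0.23 -0.5   0.34]
```

drive_tool --pt "-0.0358 -0.005 0 -0.2 -0.5 0.3 1" --pt "-0.0358 -0.005 0 0 0 0 1" --pt "0 0 0.04 0 0 0 1" --pt "0 0 0.04 0 0 0 1" --pt "0 0 0.04 0 0 0 1" --pt "0 0 0.03 0 0 0 1" --pt "0 0 0 0 0 0 1" --pt "0 0 0 0 0 0 1"

```text
t: 15.15
tcp_pos: [0.4385, -0.3956, 0.1043]
tool_rot: [0.706, 0.708, -0.0, 0.0]
force: [-0.2, 0.5, 0.6]
finger_gap: 1.0
gripper_force: 0.0
```

```bash
python3 rot.py 0 .437 -.397 .051
```

```text
[-0.92  0.67  1.63 -0.    0.83 -0.93] [ 0.4385 -0.3956  0.1043] overhang 0.014 gap 1.0 F [-0.2  0.5  0.6]
shift in tool axes (now) [-0.0014 -0.0015  0.0533] turn deg [-0.01  0.05  0.19]
```

drive_tool --pt "-0.0014 -0.0015 0.02 0 0 0.2 1" --pt "0 0 0.02 0 0 0 1" --pt "0 0 0.0133 0 0 0 1" --pt "0 0 0 0 0 0 1" --pt "0 0 0 0 0 0 -1" --pt "0 0 0 0 0 0 -1" --pt "0 0 0 0 0 0 -1" --pt "0 0 0 0 0 0 -1" --pt "0 0 0 0 0 0 -1" --pt "0 0 0 0 0 0 -1" --newtons 25

```text
t: 16.15
tcp_pos: [0.4367, -0.3981, 0.0515]
tool_rot: [0.708, 0.707, -0.001, 0.001]
force: [-1.0, 0.2, 6.5]
finger_gap: 0.342
gripper_force: 27.7
```

```bash
python3 rot.py 0 .437 -.397 .25
```

```text
[-0.93  0.76  1.65 -0.    0.73 -0.93] [ 0.4367 -0.3981  0.0515] overhang 0.014 gap 0.342 F [-1.   0.2  6.5]
shift in tool axes (now) [ 0.0006  0.0005 -0.1985] turn deg [ 0.03  0.13 -0.08]
```

drive_tool --pt "0 0 -0.005 0 0 0 -1" --pt "0 0 -0.015 0 0 0 -1" --pt "0 0 -0.03 0 0 0 -1" --pt "0 0 -0.04 0 0 0 -1" --pt "0 0 -0.04 0 0 0 -1" --pt "0 0 -0.04 0 0 0 -1" --pt "0.02 0.01 -0.03 0 0 0 -1" --pt "0.03 0.01 0 0 0 0 -1" --pt "0.03 0.01 0 0 0 0 -1" --pt "0.03 0.01 0 0 0 0 -1"

```text
t: 17.15
tcp_pos: [0.4766, -0.2863, 0.2517]
tool_rot: [0.708, 0.706, -0.0, 0.001]
force: [-0.0, 0.0, -1.2]
finger_gap: 0.339
gripper_force: 26.9
```

drive_tool --pt "0 0 0 0 0 -8.55 -1" --pt "0 0 0 0 0 -8.55 -1" --pt "0 0 0 0 0 -8.55 -1" --pt "0 0 0 0 0 -8.55 -1" --pt "0 0 0 0 0 -8.55 -1" --pt "0 0 0 0 0 -8.55 -1" --pt "0 0 0 0 0 -8.55 -1" --pt "0 0 0 0 0 -8.55 -1" --pt "0 0 0 0 0 -8.55 -1" --pt "0 0 0 0 0 -8.55 -1"

```text
t: 18.15
tcp_pos: [0.4763, -0.2872, 0.2511]
tool_rot: [0.037, 0.999, -0.001, -0.0]
force: [-0.1, -0.3, -0.1]
finger_gap: 0.341
gripper_force: 26.8
```

```bash
python3 rot.py 86.35 .5333 -.0094 .25
```

```text
[-0.74  0.43  1.6  -0.    1.11 -2.24] [ 0.4763 -0.2872  0.2511] overhang 0.014 gap 0.341 F [-0.1 -0.3 -0.1]Traceback (most recent call last):
  File "rot.py", line 9, in <module>
    if __name__=='__main__': need(float(sys.argv[1]),[float(x) for x in sys.argv[2:5]])
                             ~~~~^^^^^^^^^^^^^^^^^^^^^^^^^^^^^^^^^^^^^^^^^^^^^^^^^^^^^^
  File "rot.py", line 5, in need
    a=np.radians(psi); t=R.from_matrix(np.array([[-np.sin(a)*-1*1,np.cos(a),0],[np.cos(a),np.sin(a),0],[0,0,-1.]])*[1,1,1])
                         ~~~~~~~~~~~~~^^^^^^^^^^^^^^^^^^^^^^^^^^^^^^^^^^^^^^^^^^^^^^^^^^^^^^^^^^^^^^^^^^^^^^^^^^^^^^^^^^^^^
  File "scipy/spatial/transform/_rotation.pyx", line 1143, in scipy.spatial.transform._rotation.Rotation.from_matrix
ValueError: Non-positive determinant (left-handed or null coordinate frame) in rotation matrix 0: [[ 0.99797155  0.06366144  0.        ]
 [ 0.06366144  0.99797155  0.        ]
 [ 0.          0.         -1.        ]].
```

```bash
sed -i 's/a=np.radians(psi); .*/a=np.radians(psi)/' rot.py; python3 rot.py 86.35 .5325 -.0094 .20
```

```text
[-0.74  0.43  1.6  -0.    1.11 -2.24] [ 0.4763 -0.2872  0.2511] overhang 0.014 gap 0.341 F [-0.1 -0.3 -0.1]
shift in tool axes (now) [-0.0356  0.2812  0.0508] turn deg [-0.06 -0.   -0.58]
```

drive_tool --pt "-0.0044 0.035 0 0 0 -0.6 -1" --pt "-0.0044 0.035 0 0 0 0 -1" --pt "-0.0044 0.035 0 0 0 0 -1" --pt "-0.0044 0.035 0 0 0 0 -1" --pt "-0.0044 0.035 0 0 0 0 -1" --pt "-0.0044 0.035 0 0 0 0 -1" --pt "-0.0044 0.035 0.02 0 0 0 -1" --pt "-0.0044 0.03 0.03 0 0 0 -1" --pt "0 0 0 0 0 0 -1" --pt "0 0 0 0 0 0 -1"

```text
t: 19.15
tcp_pos: [0.5307, -0.0152, 0.2002]
tool_rot: [0.034, 0.999, -0.001, -0.001]
force: [0.7, 0.3, -0.1]
finger_gap: 0.343
gripper_force: 26.8
```

```bash
python3 rot.py 86.35 .5325 -.0094 .11
cat > cart.py <<'E'
from h import *
s=manip.sense(); p=s['tcp_pos']
for n in('scene','side','wrist'):
    d=snap(n); C=cloud(d); hsv=cv2.cvtColor(d['image'],cv2.COLOR_RGB2HSV); H,S,V=[hsv[...,i].astype(int) for i in range(3)]
    m=((H<6)|(H>174))&(S>150)&(V>40)&(d['z_map']>0)&(np.linalg.norm(C-p,axis=2)<.09); P=C[m]
    if len(P)<40: print(n,len(P)); continue
    u=np.array([.998,-.0637,0]);v=np.array([.0637,.998,0]); c=np.array([.5333,-.0094,0])
    a=(P-c)@u; b=(P-c)@v
    print(n,len(P),'u',np.percentile(a,[1,99]).round(4),'v',np.percentile(b,[1,99]).round(4),'z',np.percentile(P[:,2],[1,99]).round(4), 'zTCP',p[2].round(4))
    r=cv2.minAreaRect((P[:,:2]*1000).astype(np.float32)); print('   rect',np.round(r[0],1),np.round(r[1],1),round(r[2],1))
    f=P[b<np.percentile(b,30)]; print('   front face slope deg',np.degrees(np.arctan(np.polyfit((f-c)@u,(f-c)@v,1)[0])).round(2))
E
python3 cart.py; python3 lid.py
```

```text
[-0.24  0.46  1.71 -0.    0.96 -1.74] [ 0.5307 -0.0152  0.2002] overhang 0.014 gap 0.343 F [ 0.7  0.3 -0.1]
shift in tool axes (now) [-0.0016  0.006   0.0902] turn deg [-0.08 -0.08 -0.21]
scene 285 u [-0.0389  0.0417] v [-0.0247  0.0053] z [0.1498 0.2052] zTCP 0.2002
   rect [533.2 -17.8] [34.  83.8] 87.4
   front face slope deg 0.04
side 595 u [-0.0405  0.0378] v [-0.0258  0.0053] z [0.1505 0.2055] zTCP 0.2002
   rect [530.9 -20.6] [72.9 79.2] 52.0
   front face slope deg -0.45
wrist 9007 u [-0.0401  0.038 ] v [-0.0228  0.0059] z [0.1572 0.2053] zTCP 0.2002
   rect [532.9 -17.8] [30. 81.] 85.9
   front face slope deg -0.11
side 3643 lid angle 1.817 ztop 0.265 mean [0.136 0.182]
scene 1799 lid angle 1.848 ztop 0.264 mean [0.138 0.182]
```

drive_tool --pt "-0.0006 0.004 0.02 0 0 -0.2 -1" --pt "0 0.0034 0.03 0 0 0 -1" --pt "0 0 0.02 0 0 0 -1" --pt "0 0 0.013 0 0 0 -1" --pt "0 0 0 0 0 0 -1" --pt "0 0 0 0 0 0 -1"

```text
t: 20.0
tcp_pos: [0.5327, -0.0093, 0.1177]
tool_rot: [0.034, 0.999, -0.001, 0.0]
force: [-0.1, 0.9, -0.7]
finger_gap: 0.345
gripper_force: 26.8
```

```bash
python3 rot.py 86.35 .5325 -.0094 .11
cat >> cart.py <<'E'
    X=(C-c)@u; Y=(C-c)@v; Zm=C[...,2]; k=(d['z_map']>0)&(abs(Zm-.0845)<.004)&~m
    for nm,q,val in(('front',k&(abs(X)<.09)&(abs(Y+.062)<.01),Y),('near',k&(abs(X+.106)<.01)&(abs(Y)<.05),X),('far',k&(abs(X-.106)<.01)&(abs(Y)<.05),X)):
        if q.sum()>5: print('   rim',nm,q.sum(),val[q].mean().round(4),np.percentile(val[q],[2,98]).round(4))
E
python3 cart.py
```

```text
[-0.23  0.6   1.78 -0.    0.77 -1.73] [ 0.5327 -0.0093  0.1177] overhang 0.014 gap 0.345 F [-0.1  0.9 -0.7]
shift in tool axes (now) [ 0.0002 -0.0002  0.0077] turn deg [-0.08  0.05 -0.19]
scene 271 u [-0.0417  0.0428] v [-0.0188  0.0149] z [0.0381 0.1238] zTCP 0.1177
   rect [532.   -8.9] [40.9 89.7] 88.4
   front face slope deg 0.04
   rim front 87 -0.0634 [-0.0668 -0.0591]
   rim near 37 -0.1067 [-0.1114 -0.1031]
   rim far 50 0.1082 [0.1045 0.112 ]
side 496 u [-0.039   0.0392] v [-0.0199  0.0187] z [0.0331 0.149 ] zTCP 0.1177
   rect [525.4  -8.3] [70.4 97.7] 53.3
   front face slope deg -0.02
   rim front 201 -0.0632 [-0.0665 -0.059 ]
   rim near 62 -0.1085 [-0.1109 -0.1059]
   rim far 57 0.1062 [0.1037 0.1089]
wrist 9131 u [-0.0392  0.0392] v [-0.0154  0.0137] z [0.0701 0.1223] zTCP 0.1177
   rect [533.8 -14.5] [38.6 80.9] 86.0
   front face slope deg -0.02
   rim front 2112 -0.0624 [-0.0653 -0.0601]
   rim near 2285 -0.108 [-0.1106 -0.1056]
```

Run:
```python
from h import *
u=np.array([.998,-.0637,0]);v=np.array([.0637,.998,0]); c=np.array([.5333,-.0094,0])
for n in('scene','side'):
    d=snap(n); C=cloud(d); X=(C-c)@u; Y=(C-c)@v; Z=C[...,2]
    m=(d['z_map']>0)&(abs(X)<.035)&(Z>.09)&(Z<.117)&(Y>-.03)&(Y<-.008)
    print(n,m.sum(),'front face v',np.median(Y[m]).round(4),np.percentile(Y[m],[5,25,75,95]).round(4))
    m=(d['z_map']>0)&(abs(X)<.045)&(abs(Z-.1235)<.004)&(abs(Y)<.03); print('  top',m.sum(),np.percentile(X[m],[2,98]).round(4),np.percentile(Y[m],[2,98]).round(4))
```

```text
scene 82 front face v -0.0147 [-0.023  -0.0168 -0.014  -0.0124]
  top 92 [-0.0253  0.0423] [-0.0274  0.0182]
side 187 front face v -0.0158 [-0.0259 -0.0168 -0.0149 -0.0133]
  top 153 [-0.0376  0.0387] [-0.0293  0.0144]
```

drive_tool --pt "0 0 0.007 0 0 -0.2 -1" --pt "0 0 0.005 0 0 0 -1" --pt "0 0 0.003 0 0 0 -1" --pt "0 0 0.003 0 0 0 -1" --pt "0 0 0.003 0 0 0 -1" --pt "0 0 0 0 0 0 -1"

```text
t: 20.85
tcp_pos: [0.5319, -0.0085, 0.0956]
tool_rot: [0.031, 1.0, -0.0, -0.001]
force: [0.6, -0.4, -0.8]
finger_gap: 0.347
gripper_force: 26.8
```

drive_tool --pt "0 0 0.005 0 0 0 -1" --pt "0 0 0.005 0 0 0 -1" --pt "0 0 0.005 0 0 0 -1" --pt "0 0 0.004 0 0 0 -1" --pt "0 0 0.002 0 0 0 -1" --pt "0 0 0 0 0 0 -1"

```text
t: 21.45
tcp_pos: [0.532, -0.0085, 0.0748]
tool_rot: [0.031, 1.0, -0.001, -0.0]
force: [-0.2, 0.2, -0.8]
finger_gap: 0.347
gripper_force: 26.8
```

drive_tool --pt "0 0 0.001 0 0 0 -1" --pt "0 0 0.001 0 0 0 -1" --pt "0 0 0.0007 0 0 0 -1" --pt "0 0 0 0 0 0 -1"

```text
t: 21.85
tcp_pos: [0.5322, -0.0086, 0.0725]
tool_rot: [0.031, 1.0, -0.001, -0.0]
force: [-1.1, 1.2, 0.6]
finger_gap: 0.339
gripper_force: 26.8
```

drive_tool --pt "0 0 0.0007 0 0 0 -1" --pt "0 0 0 0 0 0 -1"

```text
t: 22.05
tcp_pos: [0.5322, -0.0086, 0.0718]
tool_rot: [0.031, 1.0, -0.001, -0.0]
force: [-0.6, -0.4, -0.7]
finger_gap: 0.345
gripper_force: 26.8
```

drive_tool --pt "0 0 0.0006 0 0 0 -1" --pt "0 0 0.0005 0 0 0 -1" --pt "0 0 0 0 0 0 -1"

```text
t: 22.35
tcp_pos: [0.5322, -0.0086, 0.0715]
tool_rot: [0.031, 1.0, -0.001, 0.0]
force: [-1.7, -0.2, 5.9]
finger_gap: 0.344
gripper_force: 27.6
```

```bash
cat > top.py <<'E'
from h import *
u=np.array([.998,-.0637,0]);v=np.array([.0637,.998,0]); c=np.array([.5333,-.0094,0])
for n in('scene','side','wrist'):
    d=snap(n); C=cloud(d); X=(C-c)@u; Y=(C-c)@v; Z=C[...,2]; hsv=cv2.cvtColor(d['image'],cv2.COLOR_RGB2HSV); H,S,V=[hsv[...,i].astype(int) for i in range(3)]
    ok=(d['z_map']>0)&(abs(X)<.045)&(abs(Y)<.022); m=ok&((H<6)|(H>174))&(S>150)&(Z>.06)
    k=(d['z_map']>0)&(abs(X)<.09)&(abs(Y+.062)<.006)&(abs(Z-.0845)<.005); i=(d['z_map']>0)&(abs(X)<.04)&(Y<-.025)&(Y>-.05)&(abs(Z-.055)<.008)
    print(n,m.sum(),'carton z pct',np.percentile(Z[m],[5,50,90,97]).round(4) if m.sum() else 0,'rim z',np.median(Z[k]).round(4),'insert z',np.median(Z[i]).round(4) if i.sum() else 0)
E
python3 top.py; python3 rot.py 86.35 .532 -.0086 .071
```

```text
scene 123 carton z pct [0.0617 0.0734 0.0759 0.0771] rim z 0.0838 insert z 0.0552
side 224 carton z pct [0.0618 0.0738 0.0766 0.0771] rim z 0.0841 insert z 0.0562
wrist 8288 carton z pct [0.0725 0.0742 0.0749 0.0753] rim z 0.0839 insert z 0.0542
[-0.23  0.68  1.8  -0.    0.67 -1.73] [ 0.5322 -0.0086  0.0715] overhang 0.014 gap 0.347 F [-1.8 -0.6  4.6]
shift in tool axes (now) [ 0.0002 -0.      0.0005] turn deg [-0.07  0.02  0.07]
```

drive_tool --pt "0 0 0 0 0 0 -0.2" --pt "0 0 0 0 0 0 -0.05" --pt "0 0 0 0 0 0 -0.05" --pt "0 0 0 0 0 0 -0.05"

```text
t: 22.9
tcp_pos: [0.5322, -0.0086, 0.0705]
tool_rot: [0.031, 1.0, -0.001, -0.0]
force: [0.2, -0.6, -0.1]
finger_gap: 0.474
gripper_force: 0.0
```

drive_tool --pt "0 0 -0.005 0 0 0 -0.05" --pt "0 0 -0.01 0 0 0 -0.05" --pt "0 0 -0.02 0 0 0 -0.05" --pt "0 0 -0.03 0 0 0 -0.05" --pt "0 0 -0.04 0 0 0 -0.05" --pt "0 0 -0.04 0 0 0 -0.05" --pt "0 0 -0.04 0 0 0 -0.05" --pt "0 -0.04 0 0 0 0 -0.05" --pt "0 -0.04 0 0 0 0 -0.05" --pt "0 -0.04 0 0 0 0 -0.05"

```text
t: 23.9
tcp_pos: [0.5247, -0.129, 0.2575]
tool_rot: [0.031, 1.0, -0.001, 0.001]
force: [0.6, -0.4, 0.3]
finger_gap: 0.47
gripper_force: 0.0
```

```bash
python3 top.py; python3 lid.py
python3 - <<'E'
from h import *
print(manip.sense()['t'])
d=snap('side'); save({'image':cv2.resize(d['image'][80:384,120:490],(730,600))},'z.png')
E
```

```text
scene 183 carton z pct [0.0628 0.0738 0.0756 0.0762] rim z 0.0836 insert z 0.0552
side 363 carton z pct [0.0635 0.0737 0.0761 0.0771] rim z 0.0839 insert z 0.0556
wrist 1975 carton z pct [0.0672 0.074  0.0749 0.0754] rim z 0.084 insert z 0.0541
side 3833 lid angle 1.777 ztop 0.266 mean [0.135 0.18 ]
scene 2357 lid angle 1.849 ztop 0.264 mean [0.137 0.178]
24.15
```

View pics/z.png

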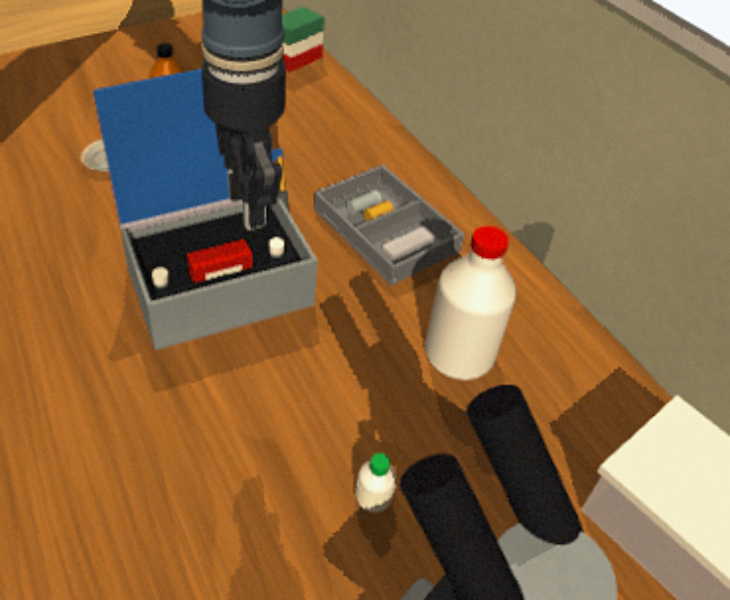

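The carton sits level and home in the slot at (220,262) px, with its top about 20 mm above the insert. The lid is open and the bystanders stand where they were, so I'm handing in.

```bash
python3 -c "
from station import manip
print(manip.sign_off())"
```

```text
the job is handed in; nothing more can be done
None
```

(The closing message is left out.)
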